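# Clear the bottle-painting table

### The job

Clear up the painting table: stand each painted bottle upright in the middle of the black ledge tray whose disc has the bottle's own colour, set down rather than dropped and never knocked over. Nest the mixing pots: the pink medium pot in the black large pot, and the sky-blue small pot in the pink one, each upright and fully seated on the floor of the pot below.

Things in the scene. Friction and masses are not known exactly. Their poses are not given: they have to be found in the camera images.
- red_bottle: Loose upright red-painted bottle with a black cap, about 0.16 kg, 100 mm tall: cylindrical body 52 mm in diameter up to 62 mm height, then a shoulder narrowing to an 18 mm neck at 78 mm, cap 22 mm in diameter from 84 to 100 mm. Origin: centre of its underside; z up along its axis.
- yellow_bottle: Loose upright yellow-painted bottle with a black cap, about 0.16 kg, 100 mm tall: cylindrical body 52 mm in diameter up to 62 mm height, then a shoulder narrowing to an 18 mm neck at 78 mm, cap 22 mm in diameter from 84 to 100 mm. Origin: centre of its underside; z up along its axis.
- green_bottle: Loose upright green-painted bottle with a black cap, about 0.16 kg, 100 mm tall: cylindrical body 52 mm in diameter up to 62 mm height, then a shoulder narrowing to an 18 mm neck at 78 mm, cap 22 mm in diameter from 84 to 100 mm. Origin: centre of its underside; z up along its axis.
- red_ledge: Target for the red bottle: fixed square black steel ledge tray, 100 x 100 mm, lying flat on the table, floor 6 mm above the table, 4 mm thick lip all round up to 14 mm, with a flat 68 mm red disc painted in the middle of its floor. Origin: centre of its underside, on the table; z up, x and y along its sides.
- yellow_ledge: Target for the yellow bottle: fixed square black steel ledge tray, 100 x 100 mm, lying flat on the table, floor 6 mm above the table, 4 mm thick lip all round up to 14 mm, with a flat 68 mm yellow disc painted in the middle of its floor. Origin: centre of its underside, on the table; z up, x and y along its sides.
- green_ledge: Target for the green bottle: fixed square black steel ledge tray, 100 x 100 mm, lying flat on the table, floor 6 mm above the table, 4 mm thick lip all round up to 14 mm, with a flat 68 mm green disc painted in the middle of its floor. Origin: centre of its underside, on the table; z up, x and y along its sides.
- large_pot: Target for the pots: large black open mixing pot, fixed upright on a round steel foot (94 mm wide, 8 mm high). Outside 56 mm wide at the bottom, 76 mm at the rim, 85 mm tall, wall 3 mm; raised inner floor 30 mm above its underside. Origin: centre of the underside, on the table; z up. The medium pot rests on that floor with about 4 mm play all round, its rim 35 mm above the black rim.
- medium_pot: Loose pink open tapered mixing pot, standing upright, about 0.07 kg. Outside 49 mm in diameter at the bottom to 66 mm at the rim, 90 mm tall, wall 2.5 mm; raised inner floor 38 mm above its underside. Origin: centre of its underside; z up. Can be gripped across the outside just below the rim.
- small_pot: Loose sky-blue open tapered mixing pot, standing upright, about 0.05 kg. Outside 42 mm in diameter at the bottom to 56 mm at the rim, 85 mm tall, wall 2.5 mm, inner floor 10 mm above its underside. Origin: centre of its underside; z up. Seated, it rests on the medium pot's inner floor with about 4 mm play, its rim 33 mm above the pink rim.

How it is judged:
By the outcome, as a careful person would: the job done as asked, in the order asked, and still so for the second after the job is handed in, with the robot touching nothing.
It also fails if it takes over 144 s, if anything falls off the work surface, if the arm or the gripper's body presses on something with over 40 N, if the wrist force passes 120 N, or if a joint passes its speed limit or range.

### The arm

A 6-joint arm with a two-finger parallel gripper is mounted at the origin on the work surface. World frame = base frame: x ahead of the robot, y to its left, z up, the work surface at z = 0. Lengths are in mm, angles in rad, forces in N, time in s.
With the tool pointing down it reaches from about 325 to 750 mm from the base axis. Payload 7.6 kg.
Tool frame: the origin (TCP) lies midway between the tips of the shut fingers; the grasp point (between the pads) lies 19 mm behind it; z points along the fingers, y is the line along which they close (so a half turn about z gives the same grasp; the last joint's range is limited). The gripper opens to 85 mm and grips with 20 to 120 N. Pads are 22 mm wide; open, the fingers measure 114 mm over their backs; the gripper's body (76 mm by 85 mm) begins 54 mm behind the grasp point. The pads swing forward as they close: fully open they stand 13 mm farther back than shut.
Start: joints at [-1.234, 0.052, 1.401, -0, 1.689, -0.07], TCP at [207.754, -482.166, 231.323] pointing down, gripper open.
Joint ranges: [-2.9, 2.9], [-0.91, 2.17], [0.12, 2.37], [-1.06, 4.2], [0.26, 2.73], [-2.93, 2.93]. Speed limits (rad/s): [2.57, 2.57, 3.01, 3.14, 3.14, 3.14].

### API

Orientations are given as a unit quaternion [x, y, z, w].
In Python, from workcell import ctrl gives the robot as it stands.
- The arm moves only by the shell command python3 -m handwheel 'ROWS'. ROWS is JSON, a list of rows, each an object with "xyz": the shift along the tool's x, y, z scaled (see below), a list of three; "turn": the turn about the tool's z scaled (see below); "grip": the closure, from 0 (fully open) to 1 (shut). A call has 1 to 12 rows; each row shifts and turns the commanded pose from where the row before left it, along the tool's axes as they then stand; what a row does not reach is not made up. The controller multiplies each number of a shift by 30 mm and each number of a turn by 8 degrees. A row lasts 1/8 s, in which the tool goes at most 62.5 mm and 10.7 degrees, less where a joint would pass 70% of its speed; a pose out of reach is approached as far as the arm can. A call with a number of a shift or a turn outside -1 to 1 is refused whole. A call with a gripper value outside its range is refused whole. The fingers move at their own pace and stop on an object; the grip force is fixed at half the most. Time passes only in rows, so rows that do not move let the fingers close. It gives the time, the measured TCP pose, the force, the opening and the grip force at its end, in the units of the state.
- ctrl.observe(): the state, without advancing time (a new reading comes with each control period).
- ctrl.get_image(name): name is "scene" or "top" or "wrist"; returns a dict with "color" (384x512x3 uint8, red, green, blue), "z_map" (384x512 float32, mm along the optical axis (not along the pixel's ray), 0 where there is no reading), "camera_matrix" (3x3 intrinsics, pixels), "xyz" and "orientation" of the camera in the world. Camera axes: x right, y down, z forward; pixel columns grow to the right and rows downward; lengths in mm; the calibration is good to about 2 mm. The wrist camera is an equidistant fisheye: a pixel r from the principal point sees the ray r / f radians off the axis. A picture is of the moment at which its call begins.
- ctrl.close_job(): hands the job in; it is judged then, once.
Trained networks look in the newest picture that a camera, given by its name, has taken for a name from the list of things; names that differ only in an ending like _2 or _b are one class to them, and where a whole thing is asked for, a point or a joint stands for the part that bears it (a point fixed in the world has none). Each returns a list of dicts, best first, with "score" (0 to 1); they miss things now and then, are a little off and sometimes report something else, mostly with a low value. They report only what shows in the picture. A call takes as long as a camera call.
- ctrl.trace(camera, name): "pixels" (384x512 bool, what is visible of it) and "box" ([centre column, centre row, width, height] in pixels, round what is visible of it).
- ctrl.place_of(camera, name): "centre" ([column, row] in pixels: a listed point, or the origin of a listed thing).
The state is a dict: "clock": time; "joint_positions": joint angles; "qd": joint speeds; "joint_efforts": joint torques, N m; "ee_pos": TCP position; "tcp_rot": TCP orientation; "force": force on the tool from outside, world axes, zero at the start; "wrist_torque": the same for the moment, N m; "opening": opening from 0.0 (shut) to 1.0 (fully open); "finger_force": force on a finger pad.
Only numpy, scipy, OpenCV 4.12 (cv2) and the standard library are available. Lean on these libraries where they do the work, as an engineer would, in place of code of your own. Each camera call takes 0.05 s, during which the arm holds its last target. There are 200 camera calls.

## Working session

There is one attempt and no reset: what is moved stays moved. The work goes in short steps, Python scripts to look and compute and a shell command to move; the robot and the scene stay as the last step left them, time stands still between calls to the robot, and variables do not carry over. Pictures are saved under pics/ and viewed, at most 14 in all, crops included, and the job is handed in when it is done.

```bash
mkdir -p pics
cat > h.py <<'E'
from workcell import ctrl
import numpy as np, cv2
from scipy.spatial.transform import Rotation as R
def save(im,n): cv2.imwrite('pics/'+n,im['color'][:,:,::-1])
def world(im,u,v,z):
    K=im['camera_matrix'];r=R.from_quat(im['orientation']).as_matrix()@np.array([(u-K[0][2])/K[0][0],(v-K[1][2])/K[1][1],1])
    o=np.array(im['xyz']);return o+r*(z-o[2])/r[2]
def cloud(im,m):
    v,u=np.nonzero(m&(im['z_map']>0));d=im['z_map'][v,u];K=im['camera_matrix']
    p=np.stack([(u-K[0][2])/K[0][0]*d,(v-K[1][2])/K[1][1]*d,d],1)
    return p@R.from_quat(im['orientation']).as_matrix().T+np.array(im['xyz'])
def st():
    s=ctrl.observe();print({k:np.round(s[k],3).tolist() for k in ['clock','ee_pos','tcp_rot','joint_positions','force','opening','finger_force']})
N='red_bottle yellow_bottle green_bottle red_ledge yellow_ledge green_ledge large_pot medium_pot small_pot'.split()
E
python3 - <<'E'
from h import *
st()
for c in ['top','scene']:
    im=ctrl.get_image(c);save(im,c+'0.png');print(c,np.round(im['xyz']),np.round(im['orientation'],3),np.round(im['camera_matrix'],1).tolist())
    for n in N:
        p=ctrl.place_of(c,n)[:2];t=ctrl.trace(c,n)[:2]
        print(n,[(np.round(q['centre']).tolist(),round(q['score'],2),np.round(world(im,*q['centre'],0)[:2]).tolist()) for q in p])
        for q in t:
            P=cloud(im,q['pixels'])
            if len(P): 
                zt=np.percentile(P[:,2],97);Q=P[P[:,2]>zt-6]
                print('   ',round(q['score'],2),np.round(q['box']).tolist(),'ztop',round(zt),'topmid',np.round((Q.max(0)+Q.min(0))/2),'med',np.round(np.median(Q,0)),'ext',np.round(np.percentile(P,98,axis=0)-np.percentile(P,2,axis=0)))
E
```

```text
{'clock': 0.0, 'ee_pos': [207.659, -481.854, 230.463], 'tcp_rot': [0.979, 0.202, -0.0, -0.001], 'joint_positions': [-1.234, 0.053, 1.402, 0.0, 1.689, -0.07], 'force': [-0.447, -1.384, 0.589], 'opening': 1.004, 'finger_force': 0.0}
top [ 387.  -14. 1036.] [ 0.709 -0.703  0.04  -0.049] [[490.5, 0.0, 250.7], [0.0, 490.5, 199.4], [0.0, 0.0, 1.0]]
red_bottle [([258.0, 167.0], 0.8, [590.0, -14.0]), ([169.0, 235.0], 0.52, [441.0, 173.0])]
    0.9 [256.0, 163.0, 28.0, 30.0] ztop 101 topmid [590. -10.  99.] med [590. -11.  99.] ext [46. 46. 91.]
yellow_bottle [([412.0, 160.0], 0.69, [606.0, -343.0])]
    0.85 [415.0, 157.0, 34.0, 34.0] ztop 100 topmid [ 606. -336.   99.] med [ 605. -335.   99.] ext [44. 43. 95.]
green_bottle [([254.0, 242.0], 0.94, [429.0, -6.0])]
    0.67 [254.0, 244.0, 26.0, 28.0] ztop 101 topmid [430.  -8. 100.] med [430.  -8.  99.] ext [ 47.  47. 100.]
red_ledge [([326.0, 234.0], 0.96, [446.0, -158.0])]
    0.72 [326.0, 234.0, 56.0, 56.0] ztop 15 topmid [ 450. -156.   14.] med [ 452. -153.   13.] ext [101. 101.  14.]
yellow_ledge [([169.0, 160.0], 0.85, [604.0, 176.0])]
 
[... 1907 characters left out ...]
.  12.] med [457. 175.  12.] ext [102.  97.  13.]
green_ledge [([316.0, 186.0], 0.76, [450.0, 171.0])]
    0.77 [315.0, 186.0, 44.0, 36.0] ztop 14 topmid [446. 170.  12.] med [456. 176.  12.] ext [103.  96.  15.]
large_pot [([138.0, 149.0], 0.73, [441.0, -342.0])]
    0.88 [138.0, 142.0, 41.0, 42.0] ztop 83 topmid [ 443. -330.   81.] med [ 441. -331.   81.] ext [81. 82. 85.]
medium_pot [([172.0, 208.0], 0.8, [609.0, -168.0])]
    0.64 [169.0, 197.0, 33.0, 42.0] ztop 89 topmid [ 608. -166.   87.] med [ 604. -166.   87.] ext [61. 61. 90.]
small_pot [([375.0, 195.0], 0.71, [441.0, 325.0])]
    0.67 [384.0, 186.0, 28.0, 33.0] ztop 84 topmid [442. 329.  82.] med [439. 331.  82.] ext [52. 49. 77.]
```

View pics/top0.png

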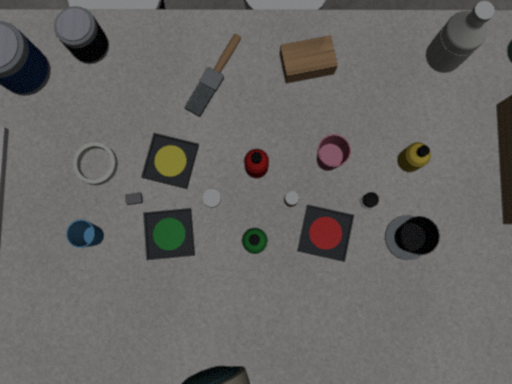

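View pics/scene0.png

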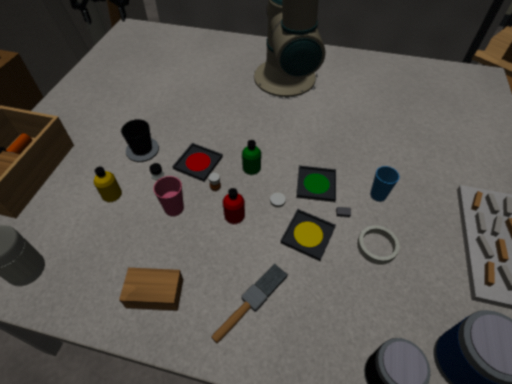

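The top view shows all the named things: bottles at (257,163), (416,157) and (255,241), pots at (83,234), (333,152) and (410,237), discs at (326,233), (171,160) and (169,234). The scene view agrees with it, and both match the network fixes. I'll first square the tool to the world axes and head for the red bottle.

```bash
python3 -m handwheel '[{"xyz":[0,0,0.67],"turn":1,"grip":0},{"xyz":[0,0,0.67],"turn":1,"grip":0},{"xyz":[0,0,0.67],"turn":0.92,"grip":0},{"xyz":[1,-1,0],"turn":0,"grip":0},{"xyz":[1,-1,0],"turn":0,"grip":0},{"xyz":[1,-1,0],"turn":0,"grip":0},{"xyz":[1,-1,0],"turn":0,"grip":0},{"xyz":[1,-1,0],"turn":0,"grip":0},{"xyz":[1,-1,0],"turn":0,"grip":0},{"xyz":[1,-1,0],"turn":0,"grip":0},{"xyz":[1,-1,0],"turn":0,"grip":0},{"xyz":[0,0,0],"turn":0,"grip":0}]'; python3 -c "from h import *;st()"
```

```text
clock: 3.4
ee_pos: [449.4, -240.5, 171.0]
tcp_rot: [1.0, 0.001, 0.0, -0.0]
force: [-0.8, 1.4, 0.5]
opening: 0.998
finger_force: 0.0
{'clock': 3.4, 'ee_pos': [449.36, -240.525, 170.954], 'tcp_rot': [1.0, 0.001, 0.0, -0.0], 'joint_positions': [-0.564, 0.035, 1.539, 0.0, 1.568, 1.004], 'force': [-0.806, 1.356, 0.518], 'opening': 0.998, 'finger_force': 0.0}
```

```bash
python3 -m handwheel '[{"xyz":[0.587,-0.958,0],"turn":0,"grip":0},{"xyz":[0.587,-0.958,0],"turn":0,"grip":0},{"xyz":[0.587,-0.958,0],"turn":0,"grip":0},{"xyz":[0.587,-0.958,0],"turn":0,"grip":0},{"xyz":[0.587,-0.958,0],"turn":0,"grip":0},{"xyz":[0.587,-0.958,0],"turn":0,"grip":0},{"xyz":[0.587,-0.958,0],"turn":0,"grip":0},{"xyz":[0.587,-0.958,0],"turn":0,"grip":0},{"xyz":[0,0,0.5],"turn":0,"grip":0},{"xyz":[0,0,0.5],"turn":0,"grip":0},{"xyz":[0,0,0],"turn":0,"grip":0}]'
python3 - <<'E'
from h import *
im=ctrl.get_image('wrist');save(im,'w1.png')
print(np.round(im['xyz']),np.round(im['orientation'],3),np.round(im['camera_matrix'],1).tolist())
t=ctrl.trace('wrist','red_bottle')
for q in t[:2]:print(q['score'],q['box'])
E
```

```text
clock: 4.78
ee_pos: [587.6, -13.7, 138.7]
tcp_rot: [1.0, -0.001, -0.002, -0.0]
force: [-0.5, 0.7, 1.3]
opening: 1.001
finger_force: 0.0
[653. -14. 280.] [-0.7    0.702  0.093 -0.093] [[297.3, 0.0, 254.9], [0.0, 297.3, 197.1], [0.0, 0.0, 1.0]]
0.56 [251.2, 197.0, 63.4, 75.4]
```

View pics/w1.png

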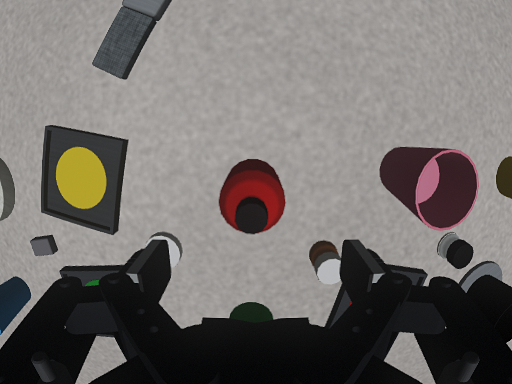

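The bottle sits centred between the fingers, with its cap at (252,214). I descend and grip.

```bash
python3 -m handwheel '[{"xyz":[0.08,-0.08,0.3],"turn":0,"grip":0},{"xyz":[0,0,0.8],"turn":0,"grip":0},{"xyz":[0,0,0.8],"turn":0,"grip":0},{"xyz":[0,0,0.8],"turn":0,"grip":0},{"xyz":[0,0,0.8],"turn":0,"grip":0},{"xyz":[0,0,0],"turn":0,"grip":0},{"xyz":[0,0,0],"turn":0,"grip":1},{"xyz":[0,0,0],"turn":0,"grip":1},{"xyz":[0,0,0],"turn":0,"grip":1},{"xyz":[0,0,0],"turn":0,"grip":1},{"xyz":[0,0,0],"turn":0,"grip":1},{"xyz":[0,0,0],"turn":0,"grip":1}]'
```

```text
clock: 6.38
ee_pos: [592.6, -10.3, 37.9]
tcp_rot: [1.0, -0.0, 0.002, 0.0]
force: [-0.0, 0.3, 7.0]
opening: 0.583
finger_force: 63.1
```

```bash
python3 -m handwheel '[{"xyz":[0,0,-0.5],"turn":0,"grip":1},{"xyz":[0,0,-1],"turn":0,"grip":1},{"xyz":[0,0,-0.5],"turn":0,"grip":1},{"xyz":[0,0,0],"turn":0,"grip":1}]'
python3 - <<'E'
from h import *
st();im=ctrl.get_image('top');
t=ctrl.trace('top','red_bottle')[0];P=cloud(im,t['pixels']);print(t['score'],np.round(np.percentile(P,[2,50,98],axis=0)))
st()
im=ctrl.get_image('wrist');save(im,'w2.png')
for n in N[3:6]:
    for c in ['top','scene']:
        im=ctrl.get_image(c);q=ctrl.trace(c,n)[0];u,v=np.nonzero(q['pixels'])[::-1]
        print(n,c,[np.round(world(im,*x['centre'],6)[:2],1) for x in ctrl.place_of(c,n)[:1]],np.round(world(im,q['box'][0],q['box'][1],10)[:2],1))
E
```

```text
clock: 6.88
ee_pos: [592.1, -10.3, 97.4]
tcp_rot: [1.0, -0.0, 0.001, 0.0]
force: [-0.8, -0.3, -2.5]
opening: 0.583
finger_force: 62.5
{'clock': 6.875, 'ee_pos': [592.104, -10.257, 97.4], 'tcp_rot': [1.0, -0.0, 0.001, 0.0], 'joint_positions': [-0.08, 0.317, 1.371, -0.0, 1.45, 1.492], 'force': [-0.818, -0.317, -2.452], 'opening': 0.583, 'finger_force': 62.516}
0.72 [[564. -31.  74.]
 [570. -11. 122.]
 [578.  10. 134.]]
{'clock': 6.975, 'ee_pos': [590.935, -10.17, 95.008], 'tcp_rot': [1.0, -0.0, -0.001, -0.0], 'joint_positions': [-0.08, 0.319, 1.374, -0.0, 1.45, 1.492], 'force': [0.062, -0.228, -1.798], 'opening': 0.578, 'finger_force': 62.496}
red_ledge top [array([ 450.3, -155. ])] [ 444.7 -161.3]
red_ledge scene [array([ 463.2, -148.1])] [ 467.5 -164. ]
yellow_ledge top [array([600.7, 173.1])] [602.5 174.6]
yellow_ledge scene [array([604.9, 173.1])] [610.3 175.3]
green_ledge top [array([438.6, 170.1])] [440.  168.2]
green_ledge scene [array([459.2, 166.6])] [450.1 173.4]
```

View pics/w2.png

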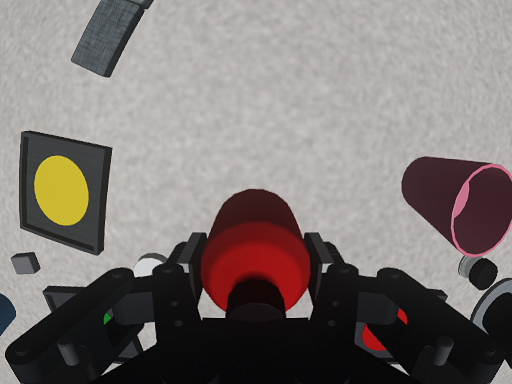

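The grip is good: the red bottle is upright between the pads, at (255,255). I'll get exact disc and rim centres from the first pictures.

Run:
```python
from h import *
for c in ['top','scene']:
    im=ctrl.get_image(c);a=cv2.imread(f'pics/{c}0.png');hsv=cv2.cvtColor(a,cv2.COLOR_BGR2HSV).astype(int);H,S,V=hsv.transpose(2,0,1)
    for n,h in [('red',0),('yellow',27),('green',62),('pink',172),('blue',103)]:
        m=((np.abs((H-h+90)%180-90)<12)&(S>110)&(V>50)).astype(np.uint8)
        k,l,s,ce=cv2.connectedComponentsWithStats(m)
        for i in range(1,k):
            if s[i,4]>150: print(c,n,s[i,2:].tolist(),np.round(ce[i]),np.round(world(im,*ce[i],6)[:2],1))
```

```text
top red [24, 25, 360] [256. 162.] [598.7 -10.9]
top red [34, 34, 883] [325. 233.] [ 449.2 -156.4]
top yellow [26, 26, 375] [416. 156.] [ 615.  -351.1]
top yellow [33, 32, 813] [170. 160.] [601.  174.2]
top green [33, 32, 843] [169. 234.] [444.4 171.9]
top green [23, 24, 311] [255. 241.] [430.7 -10.4]
top pink [24, 25, 360] [256. 162.] [598.7 -10.9]
top pink [34, 34, 883] [325. 233.] [ 449.2 -156.4]
top blue [28, 27, 509] [ 81. 232.] [445.8 356.5]
scene red [26, 20, 410] [198. 161.] [ 450.  -157.1]
scene red [26, 22, 197] [169. 191.] [ 564.2 -194.1]
scene red [21, 16, 240] [233. 202.] [558.2 -24.6]
scene yellow [38, 46, 848] [498.  49.] [-360.6  743.6]
scene yellow [58, 77, 629] [ 26. 136.] [ 480.8 -680.6]
scene yellow [22, 18, 245] [104. 180.] [ 573.  -375.6]
scene yellow [31, 27, 653] [308. 234.] [602.  172.9]
scene yellow [59, 35, 1322] [150. 285.] [ 809.1 -135.4]
scene yellow [37, 39, 260] [230. 322.] [840.1  52.6]
scene green [27, 21, 432] [316. 183.] [445.2 171.1]
scene pink [26, 20, 410] [198. 161.] [ 450.  -157.1]
scene pink [26, 22, 197] [169. 191.] [ 564.2 -194.1]
scene pink [21, 16, 240] [233. 202.] [558.2 -24.6]
```

```bash
python3 -m handwheel '[{"xyz":[-0.782,0.816,0],"turn":0,"grip":1},{"xyz":[-0.782,0.816,0],"turn":0,"grip":1},{"xyz":[-0.782,0.816,0],"turn":0,"grip":1},{"xyz":[-0.782,0.816,0],"turn":0,"grip":1},{"xyz":[-0.782,0.816,0],"turn":0,"grip":1},{"xyz":[-0.782,0.816,0],"turn":0,"grip":1},{"xyz":[0,0,0],"turn":0,"grip":1},{"xyz":[0,0,0.7],"turn":0,"grip":1},{"xyz":[0,0,0.7],"turn":0,"grip":1},{"xyz":[0,0,0.3],"turn":0,"grip":1},{"xyz":[0,0,0],"turn":0,"grip":1},{"xyz":[0,0,0],"turn":0,"grip":1}]'; python3 -c "from h import *;st()"
```

```text
clock: 9.52
ee_pos: [451.1, -156.9, 45.5]
tcp_rot: [1.0, -0.0, 0.0, 0.0]
force: [-0.1, -0.2, -1.6]
opening: 0.579
finger_force: 62.7
{'clock': 9.525, 'ee_pos': [451.08, -156.911, 45.51], 'tcp_rot': [1.0, -0.0, 0.0, 0.0], 'joint_positions': [-0.412, 0.071, 1.765, 0.0, 1.305, 1.159], 'force': [-0.111, -0.164, -1.594], 'opening': 0.579, 'finger_force': 62.674}
```

```bash
python3 -m handwheel '[{"xyz":[0,0,0.07],"turn":0,"grip":1},{"xyz":[0,0,0],"turn":0,"grip":1},{"xyz":[0,0,0],"turn":0,"grip":1}]'
```

```text
clock: 9.9
ee_pos: [451.1, -157.1, 43.9]
tcp_rot: [1.0, -0.0, 0.001, 0.0]
force: [-0.4, 1.5, 5.8]
opening: 0.579
finger_force: 63.4
```

Contact was felt. I release, retreat and check.

```bash
python3 -m handwheel '[{"xyz":[0,0,0],"turn":0,"grip":0.3},{"xyz":[0,0,0],"turn":0,"grip":0.2},{"xyz":[0,0,0],"turn":0,"grip":0},{"xyz":[0,0,0],"turn":0,"grip":0},{"xyz":[0,0,-0.7],"turn":0,"grip":0},{"xyz":[0,0,-1],"turn":0,"grip":0},{"xyz":[0,0,-1],"turn":0,"grip":0},{"xyz":[0,0,-1],"turn":0,"grip":0},{"xyz":[1,1,-1],"turn":0,"grip":0},{"xyz":[1,1,0],"turn":0,"grip":0},{"xyz":[1,1,0],"turn":0,"grip":0}]'
python3 - <<'E'
from h import *
st()
im=ctrl.get_image('top')
for n in ['red_bottle','yellow_bottle','medium_pot']:
    q=ctrl.trace('top',n)[0];P=cloud(im,q['pixels']);zt=np.percentile(P[:,2],97);Q=P[P[:,2]>zt-6];print(n,q['score'],zt,(Q.max(0)+Q.min(0))/2)
E
```

```text
clock: 11.28
ee_pos: [541.5, -248.1, 184.4]
tcp_rot: [1.0, -0.0, 0.001, 0.0]
force: [-0.3, -0.2, 0.1]
opening: 0.999
finger_force: 0.0
{'clock': 11.275, 'ee_pos': [541.539, -248.054, 184.401], 'tcp_rot': [1.0, -0.0, 0.001, 0.0], 'joint_positions': [-0.492, 0.268, 1.254, -0.0, 1.618, 1.08], 'force': [-0.265, -0.173, 0.107], 'opening': 0.999, 'finger_force': 0.0}
red_bottle 0.71 106.42033765840539 [ 449.53404618 -155.89745833  105.14608567]Traceback (most recent call last):
  File "<stdin>", line 5, in <module>
IndexError: list index out of range
```

```bash
python3 -m handwheel '[{"xyz":[0.72,1,0],"turn":0,"grip":0},{"xyz":[0.72,1,0],"turn":0,"grip":0},{"xyz":[0.72,1,0],"turn":0,"grip":0},{"xyz":[0,0,0.8],"turn":0,"grip":0},{"xyz":[0,0,0.7],"turn":0,"grip":0},{"xyz":[0,0,0],"turn":0,"grip":0}]'
python3 - <<'E'
from h import *
st()
for n in range(1):
    im=ctrl.get_image('wrist');save(im,'w3.png');print(im['xyz'],[ (q['score'],q['box']) for q in ctrl.trace('wrist','yellow_bottle')[:2]])
E
```

```text
clock: 12.18
ee_pos: [604.2, -336.0, 137.0]
tcp_rot: [1.0, -0.0, -0.002, -0.001]
force: [-0.7, 0.1, -0.1]
opening: 0.997
finger_force: 0.0
{'clock': 12.175, 'ee_pos': [604.156, -335.991, 136.985], 'tcp_rot': [1.0, -0.0, -0.002, -0.001], 'joint_positions': [-0.561, 0.573, 0.956, 0.0, 1.616, 1.01], 'force': [-0.674, 0.135, -0.069], 'opening': 0.997, 'finger_force': 0.0}
[ 669.25009822 -336.24958434  278.73203858] [(0.9, [255.9, 197.7, 66.5, 77.2])]
```

View pics/w3.png

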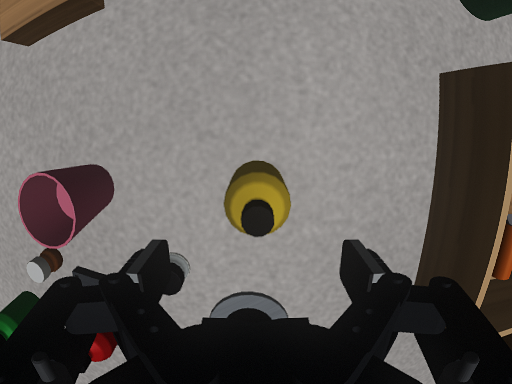

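The yellow bottle is centred, with its cap at (257,217). I descend, grip and begin the lift.

```bash
python3 -m handwheel '[{"xyz":[0,0,0.9],"turn":0,"grip":0},{"xyz":[0,0,0.9],"turn":0,"grip":0},{"xyz":[0,0,0.9],"turn":0,"grip":0},{"xyz":[0,0,0.73],"turn":0,"grip":0},{"xyz":[0,0,0],"turn":0,"grip":0.2},{"xyz":[0,0,0],"turn":0,"grip":1},{"xyz":[0,0,0],"turn":0,"grip":1},{"xyz":[0,0,0],"turn":0,"grip":1},{"xyz":[0,0,0],"turn":0,"grip":1},{"xyz":[0,0,0],"turn":0,"grip":1},{"xyz":[0,0,-0.5],"turn":0,"grip":1},{"xyz":[0,0,-1],"turn":0,"grip":1}]'
```

```text
clock: 13.78
ee_pos: [604.2, -336.5, 80.1]
tcp_rot: [1.0, -0.0, -0.002, -0.001]
force: [1.1, -0.5, -1.3]
opening: 0.576
finger_force: 62.4
```

```bash
python3 -m handwheel '[{"xyz":[0,0,-1],"turn":0,"grip":1},{"xyz":[0,0,-1],"turn":0,"grip":1},{"xyz":[0,-1,-0.5],"turn":0,"grip":1},{"xyz":[0,-1,0],"turn":0,"grip":1},{"xyz":[0,-1,0],"turn":0,"grip":1},{"xyz":[0,-1,0],"turn":0,"grip":1},{"xyz":[0,-1,0],"turn":0,"grip":1},{"xyz":[0,-1,0],"turn":0,"grip":1},{"xyz":[0,-1,0],"turn":0,"grip":1},{"xyz":[0,-1,0],"turn":0,"grip":1},{"xyz":[0,-1,0],"turn":0,"grip":1},{"xyz":[0,-1,0],"turn":0,"grip":1}]'
```

```text
clock: 15.28
ee_pos: [605.3, -36.1, 156.6]
tcp_rot: [1.0, -0.0, 0.0, 0.0]
force: [-0.1, -0.6, -1.2]
opening: 0.579
finger_force: 62.5
```

```bash
python3 -m handwheel '[{"xyz":[0,-1,0],"turn":0,"grip":1},{"xyz":[0,-1,0],"turn":0,"grip":1},{"xyz":[0,-1,0],"turn":0,"grip":1},{"xyz":[0,-1,0],"turn":0,"grip":1},{"xyz":[0,-1,0],"turn":0,"grip":1},{"xyz":[0,-1,0.5],"turn":0,"grip":1},{"xyz":[-0.15,-1,1],"turn":0,"grip":1},{"xyz":[0,0,1],"turn":0,"grip":1},{"xyz":[0,0,0.8],"turn":0,"grip":1},{"xyz":[0,0,0.4],"turn":0,"grip":1},{"xyz":[0,0,0],"turn":0,"grip":1},{"xyz":[0,0,0],"turn":0,"grip":1}]'
```

```text
clock: 16.77
ee_pos: [601.6, 172.9, 45.9]
tcp_rot: [1.0, -0.001, 0.001, -0.0]
force: [0.0, -0.5, -1.3]
opening: 0.577
finger_force: 62.8
```

```bash
python3 -m handwheel '[{"xyz":[0,0,0.07],"turn":0,"grip":1},{"xyz":[0,0,0],"turn":0,"grip":1},{"xyz":[0,0,0],"turn":0,"grip":1}]'; python3 -c "from h import *
im=ctrl.get_image('wrist');save(im,'w4.png')"
```

```text
clock: 17.15
ee_pos: [601.7, 172.9, 44.3]
tcp_rot: [1.0, -0.0, 0.001, -0.0]
force: [-2.7, -1.1, 5.4]
opening: 0.578
finger_force: 63.4
```

View pics/w4.png

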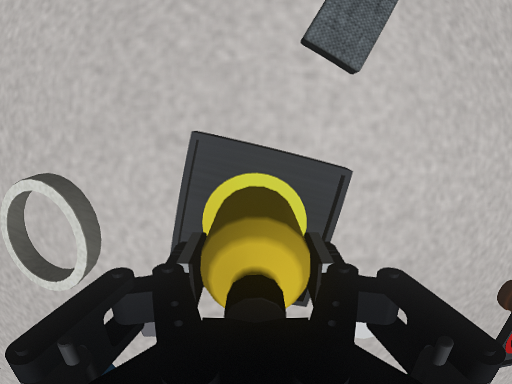

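The bottle stands on the yellow disc at (255,205) and is in contact. I release it and move toward the green bottle.

```bash
python3 -m handwheel '[{"xyz":[0,0,0],"turn":0,"grip":0.3},{"xyz":[0,0,0],"turn":0,"grip":0.2},{"xyz":[0,0,0],"turn":0,"grip":0},{"xyz":[0,0,0],"turn":0,"grip":0},{"xyz":[0,0,-0.7],"turn":0,"grip":0},{"xyz":[0,0,-1],"turn":0,"grip":0},{"xyz":[0,0,-1],"turn":0,"grip":0},{"xyz":[0,0,-0.4],"turn":0,"grip":0},{"xyz":[-1,1,0],"turn":0,"grip":0},{"xyz":[-1,1,0],"turn":0,"grip":0},{"xyz":[-1,1,0],"turn":0,"grip":0},{"xyz":[-1,1,0],"turn":0,"grip":0}]'
python3 - <<'E'
from h import *
st()
im=ctrl.get_image('top')
for n in ['red_bottle','yellow_bottle','medium_pot']:
    for q in ctrl.trace('top',n)[:1]:
        P=cloud(im,q['pixels']);zt=np.percentile(P[:,2],97);Q=P[P[:,2]>zt-6];print(n,q['score'],zt,(Q.max(0)+Q.min(0))/2)
E
```

```text
clock: 18.7
ee_pos: [479.9, 52.2, 135.8]
tcp_rot: [1.0, -0.0, -0.0, 0.0]
force: [0.7, -0.7, -0.6]
opening: 0.999
finger_force: 0.0
{'clock': 18.7, 'ee_pos': [479.875, 52.159, 135.832], 'tcp_rot': [1.0, -0.0, -0.0, 0.0], 'joint_positions': [0.032, -0.016, 1.661, -0.0, 1.496, 1.603], 'force': [0.701, -0.693, -0.578], 'opening': 0.999, 'finger_force': 0.0}
red_bottle 0.74 106.64818531105209 [ 449.39972414 -155.92068563  105.60770557]
yellow_bottle 0.48 107.95355965434186 [602.47216193 173.66061396 105.95344948]
medium_pot 0.79 89.83487058370035 [ 606.16696498 -163.0507114    88.27678734]
```

```bash
python3 -m handwheel '[{"xyz":[-0.56,0.68,0],"turn":0,"grip":0},{"xyz":[-0.56,0.68,0],"turn":0,"grip":0},{"xyz":[-0.56,0.68,0],"turn":0,"grip":0},{"xyz":[0,0,0],"turn":0,"grip":0},{"xyz":[0,0,0],"turn":0,"grip":0}]'
python3 -c "from h import *
st();im=ctrl.get_image('wrist');save(im,'w5.png');print([(q['score'],q['box']) for q in ctrl.trace('wrist','green_bottle')[:2]])"
```

```text
clock: 19.52
ee_pos: [431.3, -7.5, 136.1]
tcp_rot: [1.0, -0.0, 0.0, -0.0]
force: [0.6, -0.6, 0.5]
opening: 1.002
finger_force: 0.0
{'clock': 19.525, 'ee_pos': [431.34, -7.532, 136.085], 'tcp_rot': [1.0, -0.0, 0.0, -0.0], 'joint_positions': [-0.103, -0.167, 1.802, 0.0, 1.506, 1.468], 'force': [0.611, -0.589, 0.506], 'opening': 1.002, 'finger_force': 0.0}
[(0.71, [257.1, 202.8, 66.3, 74.9])]
```

```bash
python3 -m handwheel '[{"xyz":[-0.03,0,0.9],"turn":0,"grip":0},{"xyz":[0,0,0.9],"turn":0,"grip":0},{"xyz":[0,0,0.9],"turn":0,"grip":0},{"xyz":[0,0,0.63],"turn":0,"grip":0},{"xyz":[0,0,0],"turn":0,"grip":0.2},{"xyz":[0,0,0],"turn":0,"grip":1},{"xyz":[0,0,0],"turn":0,"grip":1},{"xyz":[0,0,0],"turn":0,"grip":1},{"xyz":[0,0,0],"turn":0,"grip":1},{"xyz":[0,0,0],"turn":0,"grip":1},{"xyz":[0,0,-0.5],"turn":0,"grip":1},{"xyz":[0,0,-1],"turn":0,"grip":1}]'
```

```text
clock: 21.12
ee_pos: [428.5, -8.1, 80.8]
tcp_rot: [1.0, -0.001, -0.002, -0.0]
force: [1.4, 0.7, -1.1]
opening: 0.58
finger_force: 62.4
```

```bash
python3 -m handwheel '[{"xyz":[0.083,-0.997,-0.5],"turn":0,"grip":1},{"xyz":[0.083,-0.997,0],"turn":0,"grip":1},{"xyz":[0.083,-0.997,0],"turn":0,"grip":1},{"xyz":[0.083,-0.997,0],"turn":0,"grip":1},{"xyz":[0.083,-0.997,0],"turn":0,"grip":1},{"xyz":[0.083,-0.997,0],"turn":0,"grip":1},{"xyz":[0,0,0],"turn":0,"grip":1},{"xyz":[0,0,0.7],"turn":0,"grip":1},{"xyz":[0,0,0.7],"turn":0,"grip":1},{"xyz":[0,0,0.3],"turn":0,"grip":1},{"xyz":[0,0,0],"turn":0,"grip":1},{"xyz":[0,0,0],"turn":0,"grip":1}]'
```

```text
clock: 22.62
ee_pos: [445.4, 171.2, 45.9]
tcp_rot: [1.0, -0.001, 0.001, -0.0]
force: [0.8, 0.4, -1.1]
opening: 0.581
finger_force: 62.6
```

```bash
python3 -m handwheel '[{"xyz":[0,0,0.07],"turn":0,"grip":1},{"xyz":[0,0,0],"turn":0,"grip":1},{"xyz":[0,0,0],"turn":0,"grip":1}]'; python3 -c "from h import *
st()"
```

```text
clock: 23.0
ee_pos: [445.1, 171.4, 43.3]
tcp_rot: [1.0, -0.0, 0.0, -0.0]
force: [-0.0, -0.0, 1.5]
opening: 0.581
finger_force: 62.7
{'clock': 23.0, 'ee_pos': [445.142, 171.384, 43.282], 'tcp_rot': [1.0, -0.0, 0.0, -0.0], 'joint_positions': [0.29, 0.072, 1.768, -0.0, 1.3, 1.862], 'force': [-0.043, -0.04, 1.455], 'opening': 0.581, 'finger_force': 62.691}
```

```bash
python3 -m handwheel '[{"xyz":[0,0,0.02],"turn":0,"grip":1},{"xyz":[0,0,0],"turn":0,"grip":0.3},{"xyz":[0,0,0],"turn":0,"grip":0.2},{"xyz":[0,0,0],"turn":0,"grip":0},{"xyz":[0,0,0],"turn":0,"grip":0},{"xyz":[0,0,-0.7],"turn":0,"grip":0},{"xyz":[0,0,-1],"turn":0,"grip":0},{"xyz":[0,0,-1],"turn":0,"grip":0},{"xyz":[0,0,-1],"turn":0,"grip":0},{"xyz":[1,1,0],"turn":0,"grip":0},{"xyz":[1,1,0],"turn":0,"grip":0},{"xyz":[1,1,0],"turn":0,"grip":0}]'
python3 - <<'E'
from h import *
st()
def rim(im,m,z,d):
    v,u=np.nonzero(m);return np.array([world(im,a,b,z) for a,b in zip(u,v)])
for c in ['top','scene']:
  im=ctrl.get_image(c)
  if c=='top': save(im,'top1.png')
  for n in N[:3]+N[6:]:
    for q in ctrl.trace(c,n)[:1]:
        P=cloud(im,q['pixels']);zt=np.percentile(P[:,2],97);Q=P[P[:,2]>zt-5]
        k=(0,0),0
        if 'pot' in n: k=cv2.minEnclosingCircle(cv2.convexHull(Q[:,:2].astype(np.float32)))
        print(c,n,round(q['score'],2),round(zt),np.round((Q.max(0)+Q.min(0))[:2]/2,1),np.round(k[0],1),round(k[1],1))
E
```

```text
clock: 24.5
ee_pos: [535.6, 80.3, 153.4]
tcp_rot: [1.0, -0.0, 0.0, -0.0]
force: [0.1, 1.2, -0.0]
opening: 0.999
finger_force: 0.0
{'clock': 24.5, 'ee_pos': [535.588, 80.33, 153.387], 'tcp_rot': [1.0, -0.0, 0.0, -0.0], 'joint_positions': [0.081, 0.136, 1.468, -0.0, 1.538, 1.652], 'force': [0.118, 1.151, -0.044], 'opening': 0.999, 'finger_force': 0.0}
top red_bottle 0.86 107 [ 449.5 -155.8] [0 0] 0
top green_bottle 0.73 85 [438.9 331.4] [0 0] 0
top large_pot 0.92 85 [ 442.  -327.5] [ 441.6 -327.4] 38.3
top medium_pot 0.58 90 [ 607.2 -163.1] [ 607.5 -162.9] 33.2
top small_pot 0.97 85 [438.9 331.6] [438.7 331.8] 28.3
scene red_bottle 0.55 105 [ 450.2 -158.6] [0 0] 0
scene green_bottle 0.82 105 [445.3 169.4] [0 0] 0
scene large_pot 0.84 83 [ 443.5 -329.3] [ 443.2 -328.5] 38.4
scene medium_pot 0.66 88 [ 608.2 -164.8] [ 608.3 -164.8] 33.0
scene small_pot 0.56 84 [441.4 328.8] [441.  329.4] 28.8
```

View pics/top1.png

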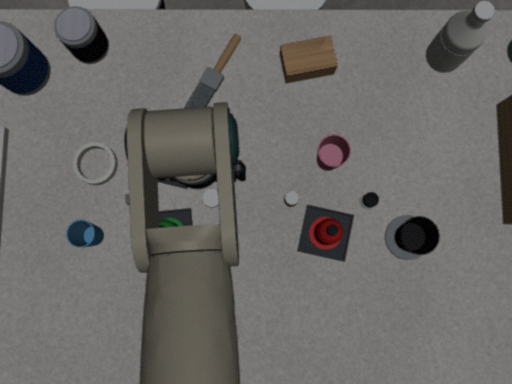

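Red is mid-disc at (326,232). The pots stand at (334,152), (83,233) and (410,236), as fitted. Next is the medium pot.

```bash
python3 -m handwheel '[{"xyz":[0.272,0.909,0],"turn":0,"grip":0},{"xyz":[0.272,0.909,0],"turn":0,"grip":0},{"xyz":[0.272,0.909,0],"turn":0,"grip":0},{"xyz":[0.272,0.909,0],"turn":0,"grip":0},{"xyz":[0.272,0.909,0],"turn":0,"grip":0},{"xyz":[0.272,0.909,0],"turn":0,"grip":0},{"xyz":[0.272,0.909,0],"turn":0,"grip":0},{"xyz":[0.272,0.909,0],"turn":0,"grip":0},{"xyz":[0.272,0.909,0],"turn":0,"grip":0},{"xyz":[0,0,0.5],"turn":0,"grip":0},{"xyz":[0,0,0],"turn":0,"grip":0},{"xyz":[0,0,0],"turn":0,"grip":0}]'
python3 -c "from h import *
st();im=ctrl.get_image('wrist');save(im,'w6.png');print([(q['score'],q['box']) for q in ctrl.trace('wrist','medium_pot')[:2]])
im=ctrl.get_image('top')
q=ctrl.trace('top','green_bottle')[0];P=cloud(im,q['pixels']);zt=np.percentile(P[:,2],97);Q=P[P[:,2]>zt-5];print(zt,(Q.max(0)+Q.min(0))/2)"
```

```text
clock: 26.7
ee_pos: [607.8, -163.2, 138.2]
tcp_rot: [1.0, 0.0, -0.0, -0.0]
force: [-0.3, -0.2, 0.1]
opening: 0.996
finger_force: 0.0
{'clock': 26.7, 'ee_pos': [607.807, -163.23, 138.196], 'tcp_rot': [1.0, 0.0, -0.0, -0.0], 'joint_positions': [-0.321, 0.389, 1.198, 0.0, 1.555, 1.25], 'force': [-0.324, -0.216, 0.115], 'opening': 0.996, 'finger_force': 0.0}
[(0.72, [256.2, 216.8, 90.0, 93.5])]
86.12856610502672 [ 602.53389854 -192.02388426   86.41528356]
```

View pics/w6.png

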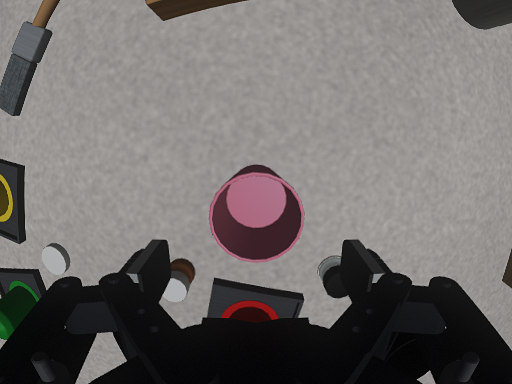

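The pink rim is centred at (257,217). I descend to just below the rim and grip.

```bash
python3 -m handwheel '[{"xyz":[0,0,0.9],"turn":0,"grip":0},{"xyz":[0,0,0.9],"turn":0,"grip":0},{"xyz":[0,0,0.94],"turn":0,"grip":0},{"xyz":[0,0,0],"turn":0,"grip":0},{"xyz":[0,0,0],"turn":0,"grip":1},{"xyz":[0,0,0],"turn":0,"grip":1},{"xyz":[0,0,0],"turn":0,"grip":1},{"xyz":[0,0,0],"turn":0,"grip":1},{"xyz":[0,0,-0.5],"turn":0,"grip":1},{"xyz":[0,0,-1],"turn":0,"grip":1},{"xyz":[0,0,-1],"turn":0,"grip":1},{"xyz":[0,0,-1],"turn":0,"grip":1}]'
python3 -c "from h import *
st();im=ctrl.get_image('wrist');save(im,'w7.png')
for c in ['scene','top']:
    im=ctrl.get_image(c)
    for q in ctrl.trace(c,'medium_pot')[:1]: P=cloud(im,q['pixels']);print(np.round(np.percentile(P,[1,50,99],axis=0)))"
```

```text
clock: 28.4
ee_pos: [607.8, -164.3, 163.1]
tcp_rot: [1.0, -0.0, 0.0, 0.0]
force: [0.2, -0.5, -0.8]
opening: 0.742
finger_force: 66.0
{'clock': 28.4, 'ee_pos': [607.817, -164.297, 163.078], 'tcp_rot': [1.0, -0.0, 0.0, 0.0], 'joint_positions': [-0.323, 0.375, 1.166, -0.0, 1.6, 1.249], 'force': [0.204, -0.452, -0.822], 'opening': 0.742, 'finger_force': 65.977}
[[ 580. -196.  111.]
 [ 623. -166.  166.]
 [ 640. -137.  199.]]
[[393. 120.   1.]
 [437. 164.   6.]
 [494. 221.  16.]]
```

View pics/w7.png

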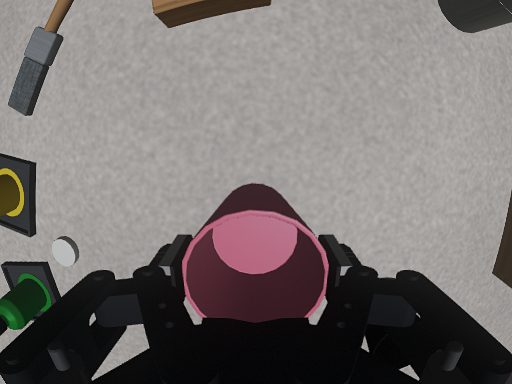

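The pink pot is level in the grip, with its rim at (255,265). I carry it over the black pot.

```bash
python3 -m handwheel '[{"xyz":[-0.918,0.912,0],"turn":0,"grip":1},{"xyz":[-0.918,0.912,0],"turn":0,"grip":1},{"xyz":[-0.918,0.912,0],"turn":0,"grip":1},{"xyz":[-0.918,0.912,0],"turn":0,"grip":1},{"xyz":[-0.918,0.912,0],"turn":0,"grip":1},{"xyz":[-0.918,0.912,0],"turn":0,"grip":1},{"xyz":[0,0,0],"turn":0,"grip":1},{"xyz":[0,0,0],"turn":0,"grip":1},{"xyz":[0,0,0],"turn":0,"grip":1}]'
python3 -c "from h import *
st();im=ctrl.get_image('scene');save(im,'s2.png');q=ctrl.trace('scene','medium_pot')[0];P=cloud(im,q['pixels']);print(np.round(np.percentile(P,[1,50,99],axis=0)))
im=ctrl.get_image('top')
q=ctrl.trace('top','green_bottle')[0];P=cloud(im,q['pixels']);zt=np.percentile(P[:,2],97);Q=P[P[:,2]>zt-5];print('green',q['score'],zt,(Q.max(0)+Q.min(0))/2)
cv2.imwrite('pics/s2c.png',cv2.resize(cv2.imread('pics/s2.png')[60:190,60:260],None,fx=3,fy=3))"
```

```text
clock: 29.78
ee_pos: [443.0, -327.4, 160.4]
tcp_rot: [1.0, 0.0, -0.0, -0.0]
force: [-1.1, 0.3, -1.3]
opening: 0.743
finger_force: 66.1
{'clock': 29.775, 'ee_pos': [443.022, -327.431, 160.448], 'tcp_rot': [1.0, 0.0, -0.0, -0.0], 'joint_positions': [-0.704, 0.158, 1.429, 0.0, 1.556, 0.867], 'force': [-1.091, 0.31, -1.29], 'opening': 0.743, 'finger_force': 66.052}
[[ 312. -460.   -2.]
 [ 457. -326.  159.]
 [ 474. -297.  198.]]
green 0.93 106.92759777305366 [443.76498229 171.74454904 105.27258141]
```

View pics/s2c.png

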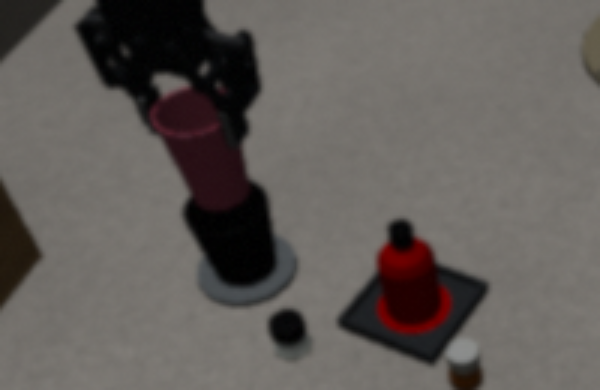

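The pink pot hangs straight above the black one (crop about (215,190)). Lowering.

```bash
python3 -m handwheel '[{"xyz":[0,0,0.6],"turn":0,"grip":1},{"xyz":[0,0,0.6],"turn":0,"grip":1},{"xyz":[0,0,0.5],"turn":0,"grip":1},{"xyz":[0,0,0.3],"turn":0,"grip":1},{"xyz":[0,0,0],"turn":0,"grip":1},{"xyz":[0,0,0],"turn":0,"grip":1}]'
```

```text
clock: 30.72
ee_pos: [442.9, -328.5, 101.8]
tcp_rot: [1.0, -0.0, 0.0, 0.0]
force: [-0.8, -0.0, 0.0]
opening: 0.742
finger_force: 66.0
```

```bash
python3 -m handwheel '[{"xyz":[0,0,0.3],"turn":0,"grip":1},{"xyz":[0,0,0],"turn":0,"grip":1},{"xyz":[0,0,0],"turn":0,"grip":1}]'
```

```text
clock: 31.1
ee_pos: [442.6, -328.3, 92.1]
tcp_rot: [1.0, -0.0, 0.0, 0.0]
force: [0.4, 0.1, -0.6]
opening: 0.741
finger_force: 66.0
```

```bash
python3 -m handwheel '[{"xyz":[0,0,0.15],"turn":0,"grip":1},{"xyz":[0,0,0],"turn":0,"grip":1},{"xyz":[0,0,0],"turn":0,"grip":1}]';python3 -m handwheel '[{"xyz":[0,0,0.06],"turn":0,"grip":1},{"xyz":[0,0,0],"turn":0,"grip":1},{"xyz":[0,0,0],"turn":0,"grip":1}]'
```

```text
clock: 31.48
ee_pos: [443.1, -328.6, 88.9]
tcp_rot: [1.0, -0.0, 0.001, 0.001]
force: [-0.6, 1.8, 5.5]
opening: 0.741
finger_force: 66.5
clock: 31.85
ee_pos: [443.5, -328.7, 88.8]
tcp_rot: [1.0, -0.0, 0.001, 0.001]
force: [-3.5, 4.3, 14.9]
opening: 0.744
finger_force: 67.2
```

Seated at 15 N. I release and lift.

```bash
python3 -m handwheel '[{"xyz":[0,0,0],"turn":0,"grip":0.1},{"xyz":[0,0,0],"turn":0,"grip":0},{"xyz":[0,0,0],"turn":0,"grip":0},{"xyz":[0,0,-0.3],"turn":0,"grip":0},{"xyz":[0,0,-1],"turn":0,"grip":0},{"xyz":[0,0,-1],"turn":0,"grip":0},{"xyz":[0.4,-1,-0.2],"turn":0,"grip":0},{"xyz":[0.4,-1,0],"turn":0,"grip":0},{"xyz":[0.4,-1,0],"turn":0,"grip":0},{"xyz":[0.4,-1,0],"turn":0,"grip":0},{"xyz":[0.4,-1,0],"turn":0,"grip":0},{"xyz":[0,-1,0],"turn":0,"grip":0}]'
python3 - <<'E'
from h import *
st()
for c in ['top','scene']:
  im=ctrl.get_image(c)
  if c=='scene':save(im,'s3.png')
  for n in ['medium_pot']:
    for q in ctrl.trace(c,n)[:1]:
        P=cloud(im,q['pixels']);zt=np.percentile(P[:,2],97);Q=P[P[:,2]>zt-5]
        k=cv2.minEnclosingCircle(cv2.convexHull(Q[:,:2].astype(np.float32)))
        print(c,n,round(q['score'],2),round(zt,1),np.round((Q.max(0)+Q.min(0))[:2]/2,1),np.round(k[0],1),round(k[1],1))
E
```

```text
clock: 33.35
ee_pos: [503.3, -147.3, 161.4]
tcp_rot: [1.0, -0.0, 0.0, 0.0]
force: [-0.6, 0.2, -0.3]
opening: 0.998
finger_force: 0.0
{'clock': 33.35, 'ee_pos': [503.266, -147.29, 161.384], 'tcp_rot': [1.0, -0.0, 0.0, 0.0], 'joint_positions': [-0.355, 0.082, 1.509, 0.0, 1.55, 1.216], 'force': [-0.587, 0.203, -0.348], 'opening': 0.998, 'finger_force': 0.0}
top medium_pot 0.82 120.3 [ 441.9 -268.9] [ 428.9 -268.9] 91.8
scene medium_pot 0.66 118.2 [ 443.2 -328.7] [ 441.9 -329. ] 34.2
```

Pink rim at 120 mm, so it is seated. On to the small pot.

```bash
python3 -m handwheel '[{"xyz":[0,-1,0],"turn":0,"grip":0},{"xyz":[0,-1,0],"turn":0,"grip":0},{"xyz":[0,-1,0],"turn":0,"grip":0},{"xyz":[0,-1,0],"turn":0,"grip":0},{"xyz":[0,-1,0],"turn":0,"grip":0},{"xyz":[0,-1,0],"turn":0,"grip":0},{"xyz":[0,-1,0],"turn":0,"grip":0},{"xyz":[0,-1,0],"turn":0,"grip":0},{"xyz":[0,-1,0],"turn":0,"grip":0},{"xyz":[-0.4,-1,0],"turn":0,"grip":0}]'; python3 -m handwheel '[{"xyz":[-0.4,-1,0],"turn":0,"grip":0},{"xyz":[-0.4,-1,0],"turn":0,"grip":0},{"xyz":[-0.4,-1,0],"turn":0,"grip":0},{"xyz":[-0.4,-1,0],"turn":0,"grip":0},{"xyz":[-0.08,-1,0],"turn":0,"grip":0},{"xyz":[0,-0.95,0.5],"turn":0,"grip":0},{"xyz":[0,0,0.3],"turn":0,"grip":0},{"xyz":[0,0,0],"turn":0,"grip":0},{"xyz":[0,0,0],"turn":0,"grip":0}]'
python3 -c "from h import *
st();im=ctrl.get_image('wrist');save(im,'w8.png');print([(q['score'],q['box']) for q in ctrl.trace('wrist','small_pot')[:2]])"
```

```text
clock: 34.8
ee_pos: [491.6, 151.6, 161.0]
tcp_rot: [1.0, -0.001, 0.0, 0.0]
force: [0.3, 0.7, -0.0]
opening: 1.001
finger_force: 0.0
clock: 35.92
ee_pos: [441.4, 329.3, 137.4]
tcp_rot: [1.0, -0.001, 0.0, -0.0]
force: [0.8, -0.8, -0.6]
opening: 1.001
finger_force: 0.0
{'clock': 35.925, 'ee_pos': [441.376, 329.316, 137.353], 'tcp_rot': [1.0, -0.001, 0.0, -0.0], 'joint_positions': [0.574, 0.172, 1.46, -0.0, 1.509, 2.147], 'force': [0.778, -0.819, -0.637], 'opening': 1.001, 'finger_force': 0.0}
[(0.76, [250.2, 211.6, 77.8, 85.2])]
```

View pics/w8.png

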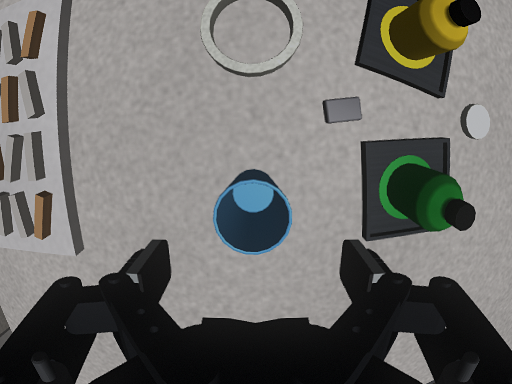

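The blue rim is at (252,217), about 1.5 mm to the left. I nudge, descend, grip and lift.

```bash
python3 -m handwheel '[{"xyz":[0,-0.05,0.9],"turn":0,"grip":0},{"xyz":[0,0,0.9],"turn":0,"grip":0},{"xyz":[0,0,0.96],"turn":0,"grip":0},{"xyz":[0,0,0],"turn":0,"grip":0},{"xyz":[0,0,0],"turn":0,"grip":1},{"xyz":[0,0,0],"turn":0,"grip":1},{"xyz":[0,0,0],"turn":0,"grip":1},{"xyz":[0,0,0],"turn":0,"grip":1},{"xyz":[0,0,0],"turn":0,"grip":1},{"xyz":[0,0,-0.5],"turn":0,"grip":1},{"xyz":[0,0,-1],"turn":0,"grip":1},{"xyz":[0,0,-1],"turn":0,"grip":1}]'
python3 -m handwheel '[{"xyz":[0,0,-1],"turn":0,"grip":1},{"xyz":[0,0,-1],"turn":0,"grip":1},{"xyz":[0,1,-0.5],"turn":0,"grip":1},{"xyz":[0,1,0],"turn":0,"grip":1},{"xyz":[0,1,0],"turn":0,"grip":1},{"xyz":[0,1,0],"turn":0,"grip":1},{"xyz":[0,1,0],"turn":0,"grip":1},{"xyz":[0,1,0],"turn":0,"grip":1},{"xyz":[0,1,0],"turn":0,"grip":1},{"xyz":[0,1,0],"turn":0,"grip":1},{"xyz":[0,1,0],"turn":0,"grip":1},{"xyz":[0,1,0],"turn":0,"grip":1}]'
python3 -c "from h import *
st();im=ctrl.get_image('scene');save(im,'s4.png');q=ctrl.trace('scene','small_pot')[0];P=cloud(im,q['pixels']);print(q['score'],np.round(np.percentile(P,[1,50,99],axis=0)))"
```

```text
clock: 37.52
ee_pos: [440.8, 331.8, 131.1]
tcp_rot: [1.0, -0.0, 0.0, -0.0]
force: [0.2, 0.8, -1.1]
opening: 0.625
finger_force: 62.9
clock: 39.02
ee_pos: [440.4, 30.8, 205.3]
tcp_rot: [1.0, -0.0, 0.001, 0.0]
force: [-0.4, 0.1, -1.0]
opening: 0.626
finger_force: 63.0
{'clock': 39.025, 'ee_pos': [440.414, 30.806, 205.347], 'tcp_rot': [1.0, -0.0, 0.001, 0.0], 'joint_positions': [-0.014, -0.181, 1.675, -0.0, 1.646, 1.558], 'force': [-0.382, 0.081, -1.028], 'opening': 0.626, 'finger_force': 62.977}
0.94 [[124. -33.  -3.]
 [454.  30. 208.]
 [467.  55. 234.]]
```

```bash
python3 -m handwheel '[{"xyz":[0,1,0],"turn":0,"grip":1},{"xyz":[0,1,0],"turn":0,"grip":1},{"xyz":[0,1,0],"turn":0,"grip":1},{"xyz":[0,1,0],"turn":0,"grip":1},{"xyz":[0,1,0],"turn":0,"grip":1},{"xyz":[0,1,0],"turn":0,"grip":1},{"xyz":[0,1,0],"turn":0,"grip":1},{"xyz":[0,1,0],"turn":0,"grip":1},{"xyz":[0,1,0],"turn":0,"grip":1},{"xyz":[0,1,0],"turn":0,"grip":1},{"xyz":[0,1,0],"turn":0,"grip":1},{"xyz":[0.08,1,0],"turn":0,"grip":1}]'
python3 -m handwheel '[{"xyz":[0,0,0],"turn":0,"grip":1},{"xyz":[0,0,0],"turn":0,"grip":1},{"xyz":[0,0,0],"turn":0,"grip":1}]'
python3 - <<'E'
from h import *
st()
im=ctrl.get_image('scene');save(im,'s5.png');cv2.imwrite('pics/s5c.png',cv2.resize(cv2.imread('pics/s5.png')[60:190,60:260],None,fx=3,fy=3))
for n in ['medium_pot','small_pot']:
    q=ctrl.trace('scene',n)[0];P=cloud(im,q['pixels']);zt=120 if n[0]=='m' else np.percentile(P[:,2],97);Q=P[abs(P[:,2]-zt)<6]
    k=cv2.minEnclosingCircle(cv2.convexHull(Q[:,:2].astype(np.float32)));print(n,q['score'],zt,np.round(k[0],1),k[1])
E
```

```text
clock: 40.62
ee_pos: [443.1, -328.6, 205.0]
tcp_rot: [1.0, -0.0, 0.001, 0.0]
force: [0.2, 0.6, -0.3]
opening: 0.627
finger_force: 63.1
clock: 41.0
ee_pos: [442.9, -327.3, 204.4]
tcp_rot: [1.0, 0.0, 0.0, 0.0]
force: [-0.6, -0.2, -0.4]
opening: 0.629
finger_force: 63.1
{'clock': 41.0, 'ee_pos': [442.88, -327.306, 204.432], 'tcp_rot': [1.0, 0.0, 0.0, 0.0], 'joint_positions': [-0.704, 0.133, 1.368, 0.0, 1.64, 0.867], 'force': [-0.609, -0.206, -0.433], 'opening': 0.629, 'finger_force': 63.12}
medium_pot 0.77 120 [ 443.9 -328.7] 33.437217712402344Traceback (most recent call last):
  File "<stdin>", line 5, in <module>
IndexError: list index out of range
```

View pics/s5c.png

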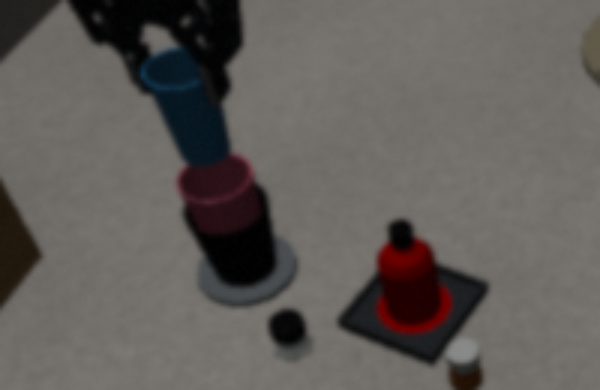

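The blue pot hangs straight above the pink rim (crop (215,165)). Lowering.

```bash
python3 -m handwheel '[{"xyz":[0,0,0.6],"turn":0,"grip":1},{"xyz":[0,0,0.6],"turn":0,"grip":1},{"xyz":[0,0,0.5],"turn":0,"grip":1},{"xyz":[0,0,0.3],"turn":0,"grip":1},{"xyz":[0,0,0],"turn":0,"grip":1},{"xyz":[0,0,0],"turn":0,"grip":1}]'; python3 -m handwheel '[{"xyz":[0,0,0.4],"turn":0,"grip":1},{"xyz":[0,0,0],"turn":0,"grip":1},{"xyz":[0,0,0],"turn":0,"grip":1}]'; python3 -m handwheel '[{"xyz":[0,0,0.2],"turn":0,"grip":1},{"xyz":[0,0,0],"turn":0,"grip":1},{"xyz":[0,0,0],"turn":0,"grip":1}]'
```

```text
clock: 41.9
ee_pos: [442.8, -328.5, 144.7]
tcp_rot: [1.0, -0.0, 0.0, 0.0]
force: [0.2, 0.4, -0.4]
opening: 0.625
finger_force: 63.1
clock: 42.28
ee_pos: [442.5, -328.3, 131.9]
tcp_rot: [1.0, -0.0, -0.0, -0.0]
force: [-0.8, 0.1, -0.2]
opening: 0.627
finger_force: 63.1
clock: 42.65
ee_pos: [442.6, -328.3, 126.0]
tcp_rot: [1.0, -0.0, 0.0, 0.0]
force: [-1.0, -0.5, -0.0]
opening: 0.628
finger_force: 63.1
```

```bash
python3 -m handwheel '[{"xyz":[0,0,0.1],"turn":0,"grip":1},{"xyz":[0,0,0],"turn":0,"grip":1},{"xyz":[0,0,0],"turn":0,"grip":1}]'; python3 -m handwheel '[{"xyz":[0,0,0.06],"turn":0,"grip":1},{"xyz":[0,0,0],"turn":0,"grip":1},{"xyz":[0,0,0],"turn":0,"grip":1}]'
```

```text
clock: 43.02
ee_pos: [443.1, -328.6, 124.6]
tcp_rot: [1.0, -0.0, 0.001, 0.001]
force: [-0.6, 1.7, 6.7]
opening: 0.625
finger_force: 63.6
clock: 43.4
ee_pos: [443.6, -328.6, 124.5]
tcp_rot: [1.0, -0.0, 0.002, 0.001]
force: [-3.5, 3.0, 14.6]
opening: 0.628
finger_force: 64.1
```

Seated. Release, retreat and final check.

```bash
python3 -m handwheel '[{"xyz":[0,0,0],"turn":0,"grip":0.2},{"xyz":[0,0,0],"turn":0,"grip":0.1},{"xyz":[0,0,0],"turn":0,"grip":0},{"xyz":[0,0,-0.4],"turn":0,"grip":0},{"xyz":[0,0,-1],"turn":0,"grip":0},{"xyz":[0,0,-1],"turn":0,"grip":0},{"xyz":[0,0,-0.6],"turn":0,"grip":0},{"xyz":[0,-1,0],"turn":0,"grip":0},{"xyz":[0,-1,0],"turn":0,"grip":0},{"xyz":[0,-1,0],"turn":0,"grip":0},{"xyz":[0,-1,0],"turn":0,"grip":0},{"xyz":[0,-1,0],"turn":0,"grip":0}]'
python3 -m handwheel '[{"xyz":[0,-1,0],"turn":0,"grip":0},{"xyz":[0,-1,0],"turn":0,"grip":0},{"xyz":[0,-1,0],"turn":0,"grip":0},{"xyz":[0,-1,0],"turn":0,"grip":0},{"xyz":[0,-1,0],"turn":0,"grip":0},{"xyz":[0,0,0],"turn":0,"grip":0}]'
python3 - <<'E'
from h import *
st()
for c in ['top','scene']:
  im=ctrl.get_image(c);save(im,c+'9.png')
  for n in N[:3]+N[7:]:
    for q in ctrl.trace(c,n)[:1]:
        P=cloud(im,q['pixels']);zt=np.percentile(P[:,2],97);Q=P[P[:,2]>zt-5]
        k=cv2.minEnclosingCircle(cv2.convexHull(Q[:,:2].astype(np.float32)))
        print(c,n,round(q['score'],2),round(zt,1),np.round((Q.max(0)+Q.min(0))[:2]/2,1),np.round(k[0],1),round(k[1],1))
E
```

```text
clock: 44.9
ee_pos: [442.5, -177.3, 211.3]
tcp_rot: [1.0, -0.001, -0.0, -0.0]
force: [0.2, -0.6, -0.8]
opening: 1.001
finger_force: 0.0
clock: 45.65
ee_pos: [442.7, -26.9, 211.3]
tcp_rot: [1.0, 0.001, -0.0, -0.0]
force: [0.3, -0.2, -0.9]
opening: 1.004
finger_force: 0.0
{'clock': 45.65, 'ee_pos': [442.727, -26.945, 211.314], 'tcp_rot': [1.0, 0.001, -0.0, -0.0], 'joint_positions': [-0.144, -0.176, 1.658, 0.0, 1.659, 1.425], 'force': [0.314, -0.223, -0.931], 'opening': 1.004, 'finger_force': 0.0}
top red_bottle 0.49 15.1 [ 444.7 -181.2] [ 444.  -180.2] 53.0
top yellow_bottle 0.75 106.5 [600.8 174. ] [600.8 173.5] 10.9
top green_bottle 0.74 106.4 [443.7 172. ] [444.6 171.9] 11.0
top medium_pot 0.76 121.6 [ 441.9 -317. ] [ 441.7 -326.3] 32.3
top small_pot 0.94 153.2 [ 441.8 -329. ] [ 442.5 -328.6] 28.0
scene red_bottle 0.8 104.5 [ 450.4 -157.7] [ 450.4 -157.7] 11.4
scene yellow_bottle 0.92 105.0 [603.1 171. ] [602.2 170.8] 11.6
scene green_bottle 0.91 105.3 [447.4 169.7] [447.5 169.9] 10.5
scene medium_pot 0.81 118.0 [ 445.8 -315.8] [ 445.5 -325.2] 31.3
scene small_pot 0.75 151.3 [ 443.5 -329.7] [ 444.1 -330.4] 28.4
```

View pics/scene9.png

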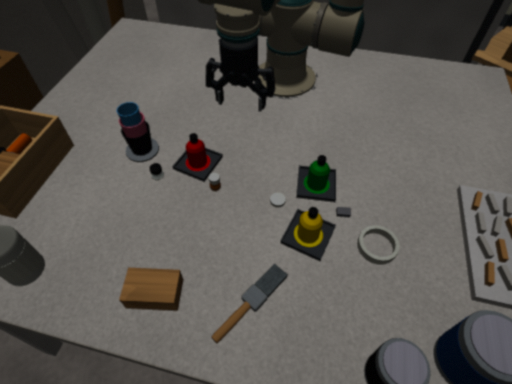

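All the bottles stand on their own discs at (197,153), (318,177) and (310,227). The pots are nested at (135,130), with rims at 153 and 120 mm, fully seated.

```bash
python3 -c "from workcell import ctrl;print(ctrl.close_job())"
```

```text
the job is handed in; nothing more can be done
None
```

The job is done and handed in at about 46 s: the red, yellow and green bottles stand upright on their own discs, and the pink and sky-blue pots are nested and fully seated in the black one.

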